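# Press a glass jewel into its brass setting and hold the pressure

### The job

The glass jewel in the small bench press has just been cemented into its brass setting and has to be kept under pressure while the cement grips. With the press lever still up, push the open work tray home until it seats at its detent, so that the jewel stands under the press foot; then bring the spring-return lever down until it is level, which squeezes the spring foot onto the jewel with the right pressure, and finish while holding the lever there. Do not pull the lever down before the tray is home or far below level (the glass would crack), and do not knock over the flux bottle that stands beside the press.

Things in the scene. Friction and masses are not known exactly. Their poses are not given: they have to be found in the camera images.
- press: Grey rack-and-pinion bench press, fixed; base 175 (x) x 225 (y) x 22 mm, head 240 mm high and 64 mm wide. Origin on the bench under the head; its +x points away from the robot, +y left (yaw up to 0.25 rad), z up. Ram axis at x -0.030, y 0. The work tray slides along press y under the head and comes out to the left (+y); the lever is on the right side and points to the robot (-x).
- tray (a joint): How far the steel work tray stands out to press +y, m: 0 = home at its stop, range 0 to 0.095, 0.05 to 0.08 at the start. Slides with 1.5 N of friction; a spring ball detent resists with about 8 N between 0.011 and 0.005; once past, it draws the tray the last 5 mm to the stop and holds it.
- tray_push (a point): Centre of the outer (+y) face of the upright steel push plate at the tray's left end: 76 mm wide along press x, 5 mm thick, z 0.032 to 0.088; the point is at z 0.060. With the tray home it lies at press x -0.030, y 0.134 (102 mm clear of the head). To close, push along press -y.
- jewel: The work: a clear glass dome 38 mm across in a round brass setting 44 mm across, 20 mm high in all, held in the tray's nest and moving with the tray (underside at z 0.032, top at z 0.052). Origin at the centre of its underside, z up. With the tray home it lies on the ram axis.
- press_foot: Round rubber-faced foot, 31 mm across, on a spring spindle under the ram; face at z 0.061 with the lever up, 9 mm over the jewel. The ram goes down 34 mm per rad of lever; from contact the foot's spring (6 N preload, 3 N/mm, 18 mm travel) is squeezed, about 8 mm and 30 N with the lever level. Its origin is that of the press while the lever is up, not at the foot.
- lever (a joint): Lever angle, rad: 0 = up, 0.5 rad (29 degrees) above level, where its return spring keeps it; 0.5 = level; stop at 0.85. Grows as the lever's end goes down. At the middle of the grip it takes 1 to 2 N to start and about 10 N to hold it level; let go, it springs up.
- lever_pivot (a point): The lever's hinge point: press frame x 0.017, y -0.054, z 0.180; the axis is horizontal, along press y.
- lever_grip (a point): Middle of the black round grip of the lever, on its axis, 165 mm from the pivot (z 0.259 when up; 0.180 when level, then 165 mm to press -x of the pivot). The grip is 26 mm in diameter and 85 mm long, from 122 to 207 mm from the pivot, along the lever.
- flux_bottle: White flux bottle with a red cap, 54 mm across and 108 mm high, standing to the right of the press. Origin at the centre of its underside.

How it is judged:
By the outcome, as a careful person would: the job done as asked, in the order asked, and still so for the second after the job is handed in, while the arm keeps its last pose, push and grip.
It also fails if it takes over 45 s, if anything falls off the work surface, if the arm or the gripper's body presses on something with over 40 N, if the wrist force passes 120 N, or if a joint passes its speed limit or range.

### The arm

A 6-joint arm with a two-finger parallel gripper is mounted at the origin on a cart in front of the work surface, level with it; the furniture and walls round the work are solid. World frame = base frame: x ahead of the robot, y to its left, z up, the work surface at z = 0. Lengths are in m, angles in rad, forces in N, time in s.
With the tool pointing down it reaches from about 0.275 to 0.875 m from the base axis. Payload 12.5 kg.
Tool frame: the origin (TCP) lies at the very end of the fingers, on their centre line; the grasp point (between the pads) lies 19 mm behind it; z points along the fingers, y is the line along which they close (so a half turn about z gives the same grasp; the last joint's range is limited). The gripper opens to 85 mm and grips with 20 to 120 N. Pads are 22 mm wide; open, the fingers measure 114 mm over their backs; the gripper's body (76 mm by 85 mm) begins 54 mm behind the grasp point. The pads swing forward as they close: fully open they stand 13 mm farther back than shut.
Start: joints at [-1.273, 0.351, 1.652, -0, 1.139, -0.085], TCP at [0.205, -0.51, 0.231] pointing down, gripper open.
Joint ranges: [-2.75, 2.75], [-0.79, 2.1], [0.01, 2.65], [-1.57, 4.71], [0.07, 3.14], [-2.87, 2.87]. Speed limits (rad/s): [2.22, 2.22, 2.79, 3.14, 3.14, 3.14].

### API

Orientations are given as a 3x3 rotation matrix whose columns are the frame's x, y, z axes.
In Python, from bench import manip gives the robot as it stands. Calls block until the motion is done:
- manip.move_ptp(position, orientation): joint-space move of the TCP to a pose.
- manip.move_l(position, attitude=None, max_speed=0.15): straight line of the TCP; attitude=None keeps the orientation; max_speed is the mean speed in m/s.
- manip.move_j(angles): joint-space move.
- manip.set_gripper(opening, effort=None): opening from 0.0 (shut) to 1.0 (fully open); effort is the grip in N (None keeps the last); returns when the fingers have stopped.
- manip.dwell(seconds).
- manip.inverse_kinematics(position, orientation): joint angles nearest the present ones, or None.
- manip.grab_frame(name): name is "scene" or "side" or "wrist"; returns (picture, depth): 384x512x3 uint8, red, green, blue; 384x512 float32, m along the optical axis (not along the pixel's ray), 0 where there is no reading.
- manip.get_calibration(name): a dict with "camera_matrix" (3x3 intrinsics, pixels), "R" (3x3) and "t" (3): a world point X has camera coordinates R X + t. Camera axes: x right, y down, z forward; pixel columns grow to the right and rows downward; lengths in m; the calibration is good to about 2 mm. The wrist camera is an equidistant fisheye: a pixel r from the principal point sees the ray r / f radians off the axis. A picture is of the moment at which its call begins: read the wrist's pose just before it. get_calibration takes no time and is no camera call; for the wrist camera it gives the pose at the moment of the call.
A pose or a line that the arm cannot do raises manip.Unreachable and nothing moves.
- manip.sign_off(): hands the job in; it is judged then, once.
Trained networks look in the newest picture that a camera, given by its name, has taken for a name from the list of things; names that differ only in an ending like _2 or _b are one class to them, and where a whole thing is asked for, a point or a joint stands for the part that bears it (a point fixed in the world has none). Each returns a list of dicts, best first, with "confidence" (0 to 1); they miss things now and then, are a little off and sometimes report something else, mostly with a low value. They report only what shows in the picture. A call takes as long as a camera call.
- manip.look_for(camera, name): "at" ([x, y, z] in m, in world coordinates, good to about 4 mm: the middle of the surface that is visible of it).
Readings, each from a call of its own:
- manip.current_time(): time.
- manip.current_qpos(): joint angles.
- manip.current_joint_vel(): joint speeds.
- manip.current_joint_torque(): joint torques, N m.
- manip.current_ee_pos(): TCP position.
- manip.current_tcp_rot(): TCP orientation.
- manip.current_force(): force on the tool from outside, world axes, zero at the start.
- manip.current_ft_torque(): the same for the moment, N m.
- manip.current_grip_width(): opening from 0.0 (shut) to 1.0 (fully open).
- manip.current_grip_force(): force on a finger pad.
Only numpy, scipy, OpenCV 4.12 (cv2) and the standard library are available. Lean on these libraries where they do the work, as an engineer would, in place of code of your own. Each camera call takes 0.05 s, during which the arm holds its last target. There are 200 camera calls.

## Working session

There is one attempt and no reset: what is moved stays moved. The work goes in short steps, each a Python script; the robot and the scene stay as the last script left them, time stands still between calls to the robot, and variables do not carry over. Pictures are saved under pics/ and viewed, at most 10 in all, crops included, and the job is handed in when it is done.

```bash
mkdir -p pics; ls
python3 - <<'E'
from bench import manip
import cv2,numpy as np
ims=[]
for c in ("scene","side"):
    p,d=manip.grab_frame(c); ims.append(p); np.savez(f"pics/{c}0.npz",p=p,d=d)
    k=manip.get_calibration(c); print(c,(-k["R"].T@k["t"]).round(3))
    for n in ("press","tray","tray_push","jewel","press_foot","lever","lever_grip","flux_bottle"):
        print(c,n,[(np.round(r["at"],3).tolist(),round(r["confidence"],2)) for r in manip.look_for(c,n)[:2]])
    cv2.imwrite(f"pics/{c}0.png",p[:,:,::-1])
print(manip.current_time())
E
```

```text
pics
scene [ 0.166 -0.339  0.84 ]
scene press [([0.59, 0.076, 0.067], 0.56)]
scene tray [([0.597, 0.258, 0.036], 0.9)]
scene tray_push [([0.596, 0.259, 0.037], 0.89)]
scene jewel [([0.584, 0.165, 0.046], 0.69)]
scene press_foot [([0.523, 0.06, 0.231], 0.66)]
scene lever [([0.522, 0.057, 0.232], 0.94), ([0.592, 0.076, 0.066], 0.44)]
scene lever_grip [([0.527, 0.058, 0.234], 0.97)]
scene flux_bottle [([0.6, -0.114, 0.073], 0.89)]
side [ 0.606 -0.9    0.582]
side press [([0.606, 0.064, 0.128], 0.91)]
side tray [([0.601, 0.159, 0.034], 0.65), ([0.554, 0.047, 0.214], 0.21)]
side tray_push [([0.601, 0.159, 0.04], 0.86), ([0.553, 0.049, 0.216], 0.65)]
side jewel [([0.594, 0.16, 0.04], 0.65), ([0.592, 0.165, 0.044], 0.45)]
side press_foot [([0.576, 0.096, 0.074], 0.66), ([0.6, 0.16, 0.033], 0.3)]
side lever [([0.553, 0.051, 0.216], 0.94), ([0.6, 0.16, 0.035], 0.34)]
side lever_grip [([0.606, 0.062, 0.131], 0.75), ([0.554, 0.048, 0.216], 0.62)]
side flux_bottle [([0.612, -0.122, 0.06], 0.75)]
0.9
```

View pics/scene0.png

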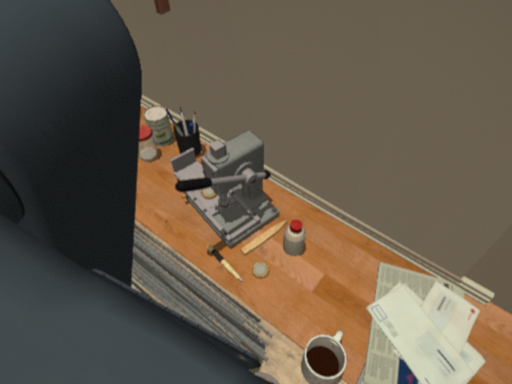

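View pics/side0.png

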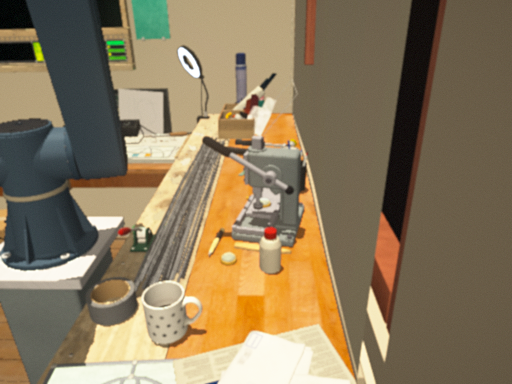

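The scene view shows the press (pixels about 175–275, 135–240). The push plate is at (185,160), the black grip at (195,184) and the bottle at (294,238). A jar, a can and a pen cup stand left of the plate, at (147,140), (157,122) and (187,135). The side view shows the press at (270,190), its grip at (220,147) and the bottle at (270,250). Next I fit the press pose from depth.

```bash
cat > h.py <<'E'
import numpy as np,cv2
from bench import manip
def cloud(cam,d):
    k=manip.get_calibration(cam); K=k["camera_matrix"]
    v,u=np.mgrid[:d.shape[0],:d.shape[1]]
    P=np.stack([(u-K[0,2])/K[0,0]*d,(v-K[1,2])/K[1,1]*d,d],-1)
    return (P-k["t"])@k["R"], d>0
E
python3 - <<'E'
from h import *
C=[];COL=[]
for c in("scene","side"):
    f=np.load(f"pics/{c}0.npz"); P,m=cloud(c,f["d"])
    m&=(P[...,0]>.35)&(P[...,0]<.85)&(P[...,1]>-.25)&(P[...,1]<.5)&(P[...,2]>.008)&(P[...,2]<.4)
    Q=P[m];C.append(Q);COL.append(f["p"][m])
    top=Q[(Q[:,2]>.232)&(Q[:,2]<.25)&(Q[:,0]>.53)&(Q[:,1]<.2)].astype(np.float32)
    print(c,"headtop",len(top),top.mean(0) if len(top) else 0, cv2.minAreaRect(top[:,:2]) if len(top)>5 else 0)
    t2=Q[(Q[:,2]>.06)&(Q[:,2]<.1)&(Q[:,1]>.18)&(Q[:,1]<.29)&(Q[:,0]>.5)]
    print("plate",len(t2),t2.min(0) if len(t2) else 0,t2.max(0) if len(t2) else 0)
# topdown height map, 1px=1mm, both cams, x up, y left
W=np.zeros((500,750,3),np.uint8)
for Q,col in zip(C,COL):
    for p,q in zip(Q,col):
        cv2.circle(W,(int((.5-p[1])*1000),int((.85-p[0])*1000)),1,tuple(int(a) for a in cv2.applyColorMap(np.uint8([[min(255,p[2]*1000)]]),cv2.COLORMAP_JET)[0,0]),-1)
for i in range(0,750,50): cv2.line(W,(i,0),(i,500),(60,60,60),1)
for i in range(0,500,50): cv2.line(W,(0,i),(750,i),(60,60,60),1)
cv2.imwrite("pics/top.png",W)
E
```

```text
Traceback (most recent call last):
cv2.error: OpenCV(4.12.0) /io/opencv/modules/imgproc/src/convhull.cpp:143: error: (-215:Assertion failed) total >= 0 && (depth == CV_32F || depth == CV_32S) in function 'convexHull'
```

```bash
cat > top.py <<'E'
from h import *
C=[];COL=[]
for c in("scene","side"):
    f=np.load(f"pics/{c}0.npz"); P,m=cloud(c,f["d"])
    m&=(P[...,0]>.35)&(P[...,0]<.85)&(P[...,1]>-.25)&(P[...,1]<.5)&(P[...,2]>.008)&(P[...,2]<.4)
    Q=P[m];C.append(Q)
    top=Q[(Q[:,2]>.232)&(Q[:,2]<.25)&(Q[:,0]>.57)&(Q[:,1]<.2)]
    print(c,"headtop",len(top),top.mean(0), cv2.minAreaRect(np.ascontiguousarray(top[:,:2],np.float32)))
    t2=Q[(Q[:,2]>.06)&(Q[:,2]<.1)&(Q[:,1]>.18)&(Q[:,1]<.29)&(Q[:,0]>.5)]
    print("plate",len(t2), t2.min(0) if len(t2) else 0,t2.max(0) if len(t2) else 0)
W=np.zeros((500,750,3),np.uint8)
Q=np.vstack(C); Q=Q[np.argsort(Q[:,2])]
jet=cv2.applyColorMap(np.arange(256,dtype=np.uint8)[:,None],cv2.COLORMAP_JET)[:,0]
for p in Q: cv2.circle(W,(int((.5-p[1])*1000),int((.85-p[0])*1000)),1,jet[min(255,int(p[2]*1000))].tolist(),-1)
for i in range(0,750,50): cv2.line(W,(i,0),(i,500),(60,60,60),1)
for i in range(0,500,50): cv2.line(W,(0,i),(750,i),(60,60,60),1)
cv2.imwrite("pics/top.png",W)
E
python3 top.py
```

```text
scene headtop 1717 [0.6950858  0.00921772 0.2402487 ] ((0.659522294998169, -0.023610204458236694), (0.4487677216529846, 0.18260492384433746), 89.04621887207031)
plate 121 [0.65556446 0.22751878 0.06090049] [0.75540172 0.28986974 0.09973746]
side headtop 639 [0.66973241 0.0243875  0.23956838] ((0.6589815020561218, -0.02822674810886383), (0.43911463022232056, 0.18107454478740692), 89.1482925415039)
plate 82 [0.74581162 0.18137382 0.06006987] [0.75517632 0.28449423 0.09974165]
```

View pics/top.png

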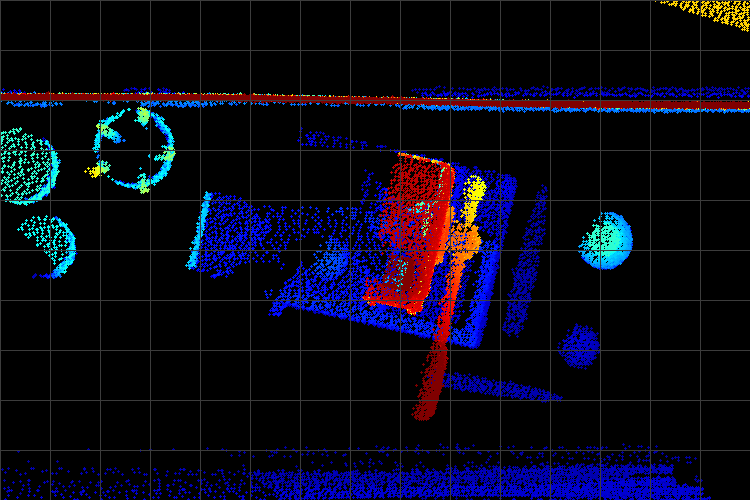

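The top-down map (1 mm per pixel, x up, y left) shows:
- the push plate from (210,193) to (188,268)
- the head at about (370–455, 155–310)
- the lever running to its grip at (425,400)
- the bottle at (605,240)
- a wall at x≈0.755
- the pen cup at (135,148) and jars at (50,250) and (25,165)

Next I refine the yaw and origin.

Run:
```python
from h import *
for c in("scene","side"):
    f=np.load(f"pics/{c}0.npz"); P,m=cloud(c,f["d"]); Q=P[m&(P[...,0]>.4)&(P[...,0]<.74)&(P[...,1]>-.2)&(P[...,1]<.36)]
    def rect(n,s):
        r=cv2.minAreaRect(np.ascontiguousarray(s[:,:2],np.float32)); print(c,n,len(s),np.round(r[0],4),np.round(r[1],3),round(r[2],1),"zmax",s[:,2].max().round(3))
    h=Q[(abs(Q[:,2]-.240)<.004)&(Q[:,0]>.53)&(Q[:,1]<.15)&(Q[:,1]>.02)]
    if len(h)>9:
        # drop lever: keep points left of lever
        rect("head",h)
        for y in []: pass
    p=Q[(Q[:,2]>.04)&(Q[:,2]<.095)&(Q[:,1]>.28)&(Q[:,1]<.33)&(Q[:,0]>.56)&(Q[:,0]<.67)]
    if len(p)>9: rect("plate",p); l=cv2.fitLine(p[:,:2].astype(np.float32),cv2.DIST_HUBER,0,.01,.01).ravel(); print(" dir",np.arctan2(l[1],l[0]),l[2:])
    g=Q[(Q[:,2]>.19)&(Q[:,2]<.31)&(Q[:,0]<.535)]
    if len(g)>9:
        print(" grip n",len(g)); q=g.mean(0); u,s,v=np.linalg.svd(g-q); print(q.round(4),v[0].round(3),"yaw",np.arctan(v[0][1]/v[0][0]), g.min(0),g.max(0))
    b=Q[(abs(Q[:,2]-.022)<.003)&(Q[:,1]<.03+.2)&(Q[:,1]>-.03)&(Q[:,0]>.49)&(Q[:,0]<.7)]
    rect("base",b)
```

```text
scene head 776 [0.6187 0.0914] [0.062 0.141] 78.0 zmax 0.244
scene plate 316 [0.6151 0.3009] [0.083 0.031] 5.9 zmax 0.09
 dir -0.2232209 [0.6186803  0.30006257]
 grip n 490
[0.473  0.0643 0.2619] [-0.855  0.197  0.479] yaw -0.22618078527124116 [0.43005808 0.04939553 0.21734704] [0.53461658 0.08702911 0.2862211 ]
scene base 1089 [0.6073 0.1005] [0.203 0.173] 77.4 zmax 0.025
side head 347 [0.6204 0.0896] [0.058 0.139] 77.8 zmax 0.244
 grip n 353
[0.4814 0.0626 0.2556] [ 0.853 -0.163 -0.495] yaw -0.1890426103898319 [0.43333609 0.04979601 0.21795703] [0.53397176 0.08308202 0.28556794]
side base 588 [0.606  0.0772] [0.154 0.172] 76.7 zmax 0.025
```

```bash
cat >> h.py <<'E'
YAW=-.217
RP=np.array([[np.cos(YAW),-np.sin(YAW),0],[np.sin(YAW),np.cos(YAW),0],[0,0,1]])
O=np.array([.6043,.0936,0])
def W(x,y,z): return O+RP@np.array([x,y,z])
def toP(p): return RP.T@(np.asarray(p)-O)
def fP(): return (RP.T@np.asarray(manip.current_force())).round(1)
a=np.deg2rad(30)
zt=np.array([np.sin(a),0,-np.cos(a)]); 
def Rpush(s):
    y=s*np.array([np.cos(a),0,np.sin(a)]); return RP@np.c_[np.cross(y,zt),y,zt]
E
python3 - <<'E'
from h import *
for s in(1,-1):
    for p in (W(-.04,.245,.40),W(-.035,.24,.05),W(-.035,.14,.05)):
        q=manip.inverse_kinematics(p,Rpush(s)); print(s,p.round(3),None if q is None else np.round(q,2))
R0=manip.current_tcp_rot(); print(np.round(R0,2)); print(np.round(manip.inverse_kinematics([.4,-.05,.48],R0),2))
E
```

```text
1 [0.618 0.341 0.4  ] [ 0.57  0.38  1.29 -0.4   1.12  0.9 ]
1 [0.622 0.336 0.05 ] [ 0.56  0.74  1.61 -0.77  0.53  1.4 ]
1 [0.6   0.238 0.05 ] [ 0.43  0.65  1.81 -0.91  0.39  1.45]
-1 [0.618 0.341 0.4  ] [ 0.57  0.38  1.29 -0.4   1.12 -2.24]
-1 [0.622 0.336 0.05 ] [ 0.56  0.74  1.61 -0.77  0.53 -1.74]
-1 [0.6   0.238 0.05 ] [ 0.43  0.65  1.81 -0.91  0.39 -1.69]
[[ 0.93  0.37  0.  ]
 [ 0.37 -0.93  0.  ]
 [ 0.   -0.   -1.  ]]
[-0.24 -0.08  1.56  0.    1.66  0.95]
```

Run:
```python
from h import *
manip.set_gripper(0.0,40)
manip.move_ptp([.4,-.05,.48],manip.current_tcp_rot())
manip.move_ptp(W(-.04,.245,.40),Rpush(1))
manip.move_l(W(-.04,.245,.13),max_speed=.2)
p,d=manip.grab_frame("scene"); cv2.imwrite("pics/scene1.png",cv2.resize(p[80:300,60:360],None,fx=2.5,fy=2.5)[:,:,::-1])
print(toP(manip.current_ee_pos()),fP(),manip.current_time())
```

```text
[-0.03965004  0.24536633  0.13125872] [-0.3 -0.1  0.8] 6.8833
```

View pics/scene1.png

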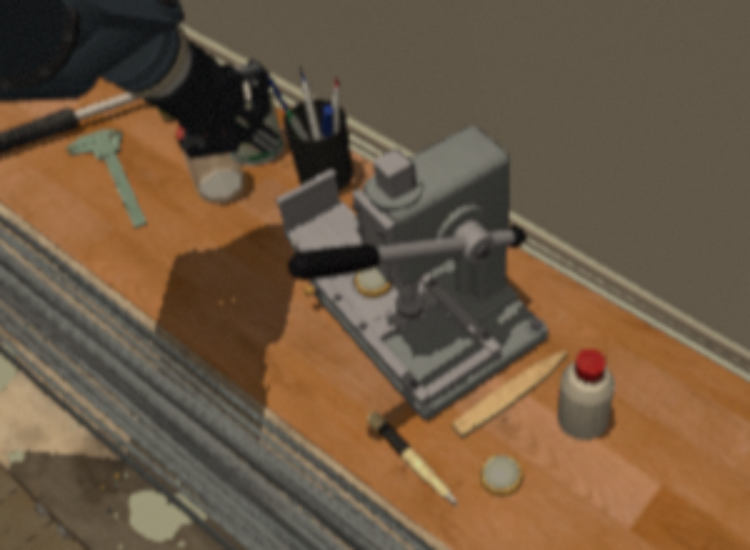

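The shut fingers are at about (275,145) in the crop, just outside the push plate at (310,200) and clear of the pen cup at (320,140). The lever grip at (335,262) is still up. I'll lower the fingers and push with force checks.

Run:
```python
from h import *
manip.move_l(W(-.04,.245,.055),max_speed=.15); print(fP())
f0=fP()
manip.move_l(W(-.038,.165,.055),max_speed=.06); print(toP(manip.current_ee_pos()).round(4),fP(),manip.current_time())
for y in np.arange(.161,.128,-.002):
    manip.move_l(W(-.036,y,.055),max_speed=.06)
    f=fP(); print(round(y,3),toP(manip.current_ee_pos())[1].round(4),f)
    if y<.150 and f[1]-f0[1]>18: break
p,d=manip.grab_frame("scene"); cv2.imwrite("pics/scene2.png",cv2.resize(p[80:300,60:360],None,fx=2.5,fy=2.5)[:,:,::-1])
print([ (toP(r["at"]).round(3),r["confidence"]) for r in manip.look_for("scene","tray_push")[:1]])
print(manip.current_time())
```

```text
[-0.   0.3  0.1]
[-0.0381  0.165   0.0549] [-0.1 -0.  -0.3] 9.0167
0.161 0.1611 [-0.3  2.  -0.2]
0.159 0.1586 [-0.1 -0.2  0. ]
0.157 0.1565 [ 0.7 -0.3 -0.7]
0.155 0.1547 [ 0.6  0.  -0.3]
0.153 0.1528 [ 0.5 -0.5  0.3]
0.151 0.1515 [-1.1  3.8  1.3]
0.149 0.1512 [-2.7 12.2  0.8]
0.147 0.1507 [-0.9 19.8  0.9]
[]
11.1167
```

View pics/scene2.png

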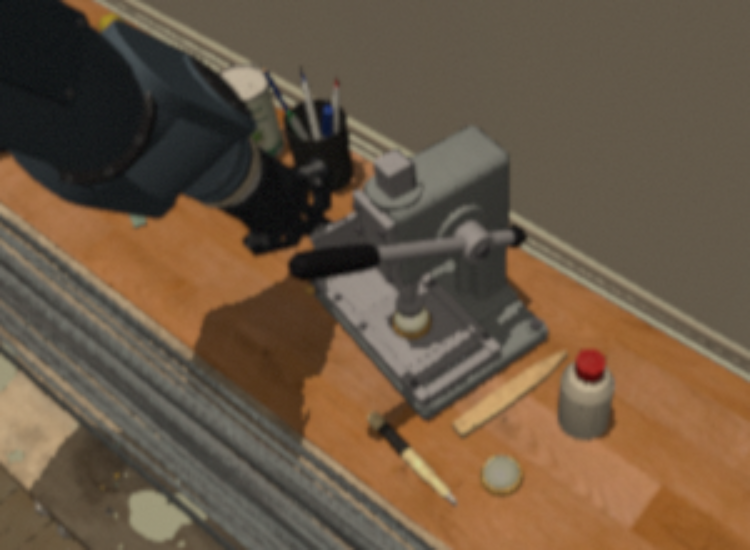

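The jewel at (410,322) now stands under the foot, and the force rose to about 20 N with no further travel, so the tray looks to be at its stop. I'll back off, rise clear, and check the tray before taking the lever.

Run:
```python
from h import *
manip.move_l(W(-.04,.20,.055),max_speed=.15)
manip.move_l(W(-.06,.22,.38),max_speed=.25)
p,d=manip.grab_frame("scene")
for n in("tray_push","jewel","lever_grip"): print(n,[(toP(r["at"]).round(3),round(r["confidence"],2)) for r in manip.look_for("scene",n)[:2]])
P,m=cloud("scene",d); Q=(P[m]-O)@RP
s=Q[(Q[:,2]>.045)&(Q[:,2]<.095)&(Q[:,1]>.10)&(Q[:,1]<.16)&(abs(Q[:,0]+.03)<.045)]
print("plate",len(s),s.min(0).round(3),s.max(0).round(3),np.median(s,0).round(3))
t=s[s[:,2]>.083]; print("top edge",len(t),t.mean(0).round(4))
g=Q[(Q[:,2]>.21)&(Q[:,2]<.31)&(Q[:,0]<-.095)&(Q[:,0]>-.18)&(abs(Q[:,1]+.054)<.04)]
print("grip",len(g),g.mean(0).round(4),g.min(0).round(3),g.max(0).round(3))
Rl=RP@np.c_[[0,1,0],[1,0,0],[0,0,-1]] # dummy
for s in(1,-1):
    y=np.array([0,s,0]);z=np.array([0,0,-1]);R=RP@np.c_[np.cross(y,z),y,z]
    print(s,[None if q is None else np.round(q,2) for q in(manip.inverse_kinematics(W(-.128,-.054,.34),R),manip.inverse_kinematics(W(-.148,-.054,.161),R))])
print(manip.current_time())
```

```text
tray_push [(array([-0.03 ,  0.   ,  0.037]), 0.7)]
jewel []
lever_grip [(array([-0.07 , -0.051,  0.232]), 0.8), (array([-0.019, -0.028,  0.081]), 0.7)]
plate 177 [-0.069  0.128  0.045] [-0.01   0.138  0.091] [-0.034  0.131  0.075]
top edge 53 [-0.0392  0.1318  0.0868]
grip 391 [-0.1334 -0.0571  0.2684] [-0.167 -0.064  0.238] [-0.095 -0.042  0.286]
1 [array([ 0.05,  0.11,  1.69, -0.  ,  1.34, -1.31]), array([ 0.06,  0.27,  1.96, -0.  ,  0.91, -1.3 ])]
-1 [array([ 0.05,  0.11,  1.69, -0.  ,  1.34,  1.83]), array([ 0.06,  0.27,  1.96, -0.  ,  0.91,  1.85])]
13.2833
```

The tray is home: the plate's centre is at y 0.1318 against 0.1315 expected, and the lever is still up. Now I'll grip it and swing it down.

```bash
cat >> h.py <<'E'
_y=np.array([0,1.,0]);_z=np.array([0,0,-1.]);RL=RP@np.c_[np.cross(_y,_z),_y,_z]
def lev(q,dz=0):
    b=.5-q; return W(.017-.165*np.cos(b),-.054,.18+.165*np.sin(b)-.020+dz)
E
python3 - <<'E'
from h import *
manip.set_gripper(.8)
manip.move_ptp(lev(0,.13),RL)
manip.move_l(lev(0),max_speed=.15); print(fP())
manip.set_gripper(0,50); print(manip.current_grip_width(),manip.current_grip_force(),fP())
for q in np.arange(.1,.51,.1):
    manip.move_l(lev(q),max_speed=.05); print(round(q,2),toP(manip.current_ee_pos()).round(4),fP(),manip.current_grip_force())
manip.dwell(.3); print(fP())
for c in("scene","side"):
    p,d=manip.grab_frame(c); np.savez(f"pics/{c}3.npz",p=p,d=d)
    r=(slice(80,300),slice(60,360)) if c=="scene" else (slice(110,275),slice(160,385))
    cv2.imwrite(f"pics/{c}3.png",cv2.resize(p[r],(750,550))[:,:,::-1])
    P,m=cloud(c,d); Q=(P[m]-O)@RP
    g=Q[(Q[:,2]>.14)&(Q[:,2]<.3)&(Q[:,0]<-.02)&(Q[:,0]>-.08)&(Q[:,1]<-.046)&(Q[:,1]>-.065)]
    if len(g)>9: l=np.polyfit(g[:,0],g[:,2],1); print(c,len(g),"slope",l,"z at -.05",np.polyval(l,-.05))
print(manip.current_time())
E
```

```text
[ 0.3 -0.  -0.2]
0.2858824099007594 49.23031716607511 [-4.1 33.5  5.4]
0.1 [-0.1346 -0.0496  0.2257] [-5.5 34.3  7.5] 49.109024656936526
0.2 [-0.1402 -0.0496  0.2102] [-5.5 34.2  5.9] 48.69280175305903
0.3 [-0.1442 -0.0496  0.1943] [-6.  36.1  8.4] 48.60046037239954
0.4 [-0.1465 -0.0496  0.1781] [-6.6 36.9 10.9] 48.57715554535389
0.5 [-0.1473 -0.0496  0.1617] [-8.3 37.1 11.2] 48.75397637486458
[-8.2 36.6 11.2]
scene 157 slope [-0.00405004  0.18499633] z at -.05 0.18519883455173863
side 120 slope [-0.01534078  0.18201377] z at -.05 0.18278081233374868
20.1667
```

View pics/side3.png

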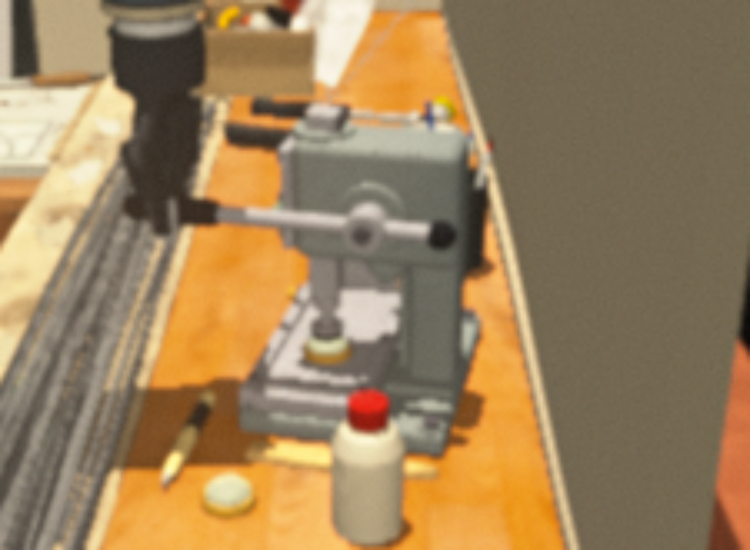

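The lever is level in the side view (line from (180,212) to (440,235), perspective only), the foot is squeezed onto the jewel at (327,345), and the bottle is upright. Depth puts the lever's slope within 0.015 rad of level. I'll relieve the sideways force on the grip, trim down 1.5 mm, and recheck.

Run:
```python
from h import *
p0=lev(.5)
for dy in(.003,.006):
    manip.move_l(p0+RP@np.array([0,dy,-.0015*dy/.006]),max_speed=.03); manip.dwell(.2); print(dy,fP(),toP(manip.current_ee_pos()).round(4))
manip.dwell(.5)
for c in("scene","side"):
    p,d=manip.grab_frame(c); P,m=cloud(c,d); Q=(P[m]-O)@RP
    g=Q[(Q[:,2]>.14)&(Q[:,2]<.3)&(Q[:,0]<-.02)&(Q[:,0]>-.08)&(Q[:,1]<-.046)&(Q[:,1]>-.065)]
    print(c,len(g),np.polyfit(g[:,0],g[:,2],1))
print(fP(),manip.current_grip_force(),manip.current_time())
```

```text
0.003 [-6.  12.2 12.1] [-0.1473 -0.0493  0.1607]
0.006 [ -1.4 -12.5  11.5] [-0.1474 -0.049   0.1595]
scene 156 [0.00233929 0.184719  ]
side 121 [-0.0067346  0.1813767]
[ -1.8 -12.   12.3] 50.02050206065178 21.6667
```

The lever is level to within about 0.007 rad, it takes about 12 N to hold it there, and the tray is home.

Run:
```python
from bench import manip
print(manip.sign_off())
```

```text
the job is handed in; nothing more can be done
None
```

I pushed the tray home first, then brought the lever down to level (within about 0.01 rad) and handed the job in at about 22 s with the arm still holding it; the flux bottle was left standing.

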